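# Set and lock a castle nut on a bicycle hub stand

## Task

Tighten the big castle nut on the hub stand (clockwise from above) until you feel it go snug against its washer, then carry on just to the next slot that lines up with the cross hole in the axle, and no slot further. Then push the red lock pin gently through slot and hole until its handle is against the nut, let go, and leave the other things on the shelf where they are.

Things in the scene. Friction and masses are not known exactly. Their poses are not given: they have to be found in the camera images.
- hub: Blue hub stand fixed to the shelf: base plate 120 x 110 x 20 mm, a steel boss on it (68 mm diameter up to z 27 mm, tapering to 41 mm from z 36 to 44 mm) and an upright axle, 30 mm diameter, top at z 93 mm, carrying the castle nut. Origin: centre of the underside, on the axle's axis; z up, x along the cross hole
- cross_hole (a point): Centre of the cross hole: on the axle's axis, 78 mm above the shelf. The hole is 8.5 mm wide and high and runs right through the axle, level, along this frame's x axis; a white paint line across the axle's end shows its direction. The pin may enter from either end
- nut_centre (a point): Silver castle nut on the axle; this point is on the axis, half-way up its hexagonal part (46 mm across flats, z 50.6 to 70.6 mm above the shelf), which can be gripped from above across two flats. z up; x points through one of the six slots, square to a flat; a slot lies every 60 degrees. Tightening is clockwise from above (yaw falls); the nut does not rise or sink and stays where it is left
- nut_top (a point): Top of the nut's crown, on the axis, z 83.6 mm: six prongs out to 22 mm radius stand on the hexagonal part, with open slots about 9 mm wide between them, one over the middle of each flat. The nut runs with about 0.06 N m until snug, 6 to 55 degrees on from its start; from there it takes about 0.8 N m, steady, part of it held when the turning stops. Turned back from there it just comes loose
- washer (a point): Middle of the brass spring washer under the nut, on the axle's axis, 41 mm diameter, 46 mm above the shelf. Where the nut goes snug on it cannot be seen, only felt; it lies 17 to 46 degrees before the slot wanted. One slot or none may pass the hole before that: not the one wanted. The washer does not turn; after snug it sinks about 1 mm per radian, too little to measure
- pin_handle (a point): Lock pin standing on the shelf, 120 g; this point is the middle of its red handle block, 28 (x) x 22 (y) x 50 mm (z, upright), 25 mm above its foot. A steel shank, 6 mm diameter, 60 mm long, sticks out level along +x from the middle of the block's +x face, 3 mm below this point; its last 6 mm taper to 2 mm. Grip the block from above across y
- pin_seat (a point): Point on the shank's axis 23 mm out from the handle's face (37 mm from the handle's middle along +x, 3 mm below it); lies at the cross hole's centre when the pin is home. Its x axis is the shank's direction
- inflator: Silver CO2 inflator head lying on the shelf, 70 x 22 x 22 mm; leave it alone. Origin: centre of its underside
- tire_lever: Blue plastic tire lever lying flat, 130 x 20 x 6 mm; leave it alone. Origin: centre of its underside
- valve_wrench: Stainless wrench lying flat, 120 mm long; leave it alone. Origin: centre of its underside
- jar: Clear glass jar with twist cap, 64 mm diameter, 85 mm tall; leave it alone. Origin: centre of its underside
- small_nut: Spare small brass castle nut, 32 mm diameter, 20 mm tall; not used, leave it alone. Origin: centre of its underside
- bearing_ring: Loose steel bearing ring, 48 mm outside diameter, 12 mm tall; leave it alone. Origin: centre of its underside
Mind the look-alikes: they are no part of the job. Of the things that look like the part that bears pin_handle, take the one that is farthest from the robot's base at the start.

How it is judged (in metres and radians):
On the way:
1. the nut is tight and the next slot after the snug point lines up with the cross hole (within 5 degrees), the pin not yet in it (z of washer in the frame of hub between 0.0461056 and 0.0465756 m and (angle between the x axis of nut_centre and the x axis of cross_hole, either way round below 0.09 rad or angle between the x axis of nut_centre and the x axis of cross_hole, either way round between 0.957 and 1.137 rad) and distance between pin_seat and cross_hole above 0.07 m), for 0.2 s.
At the end, for the whole second after the job is handed in: The nut is tight (washer at the wanted slot's level, +0.17/-0.3 mm: about 10 degrees of nut) with a slot in line with the cross hole within 5 degrees; the lock pin is home, its seat point within 6 mm of the hole's centre and its shank within 0.2 rad of the hole, released and at rest (z of washer in the frame of hub between 0.0461056 and 0.0465756 m and (angle between the x axis of nut_centre and the x axis of cross_hole, either way round below 0.09 rad or angle between the x axis of nut_centre and the x axis of cross_hole, either way round between 0.957 and 1.137 rad) and distance between pin_seat and cross_hole below 0.006 m and angle between the x axis of pin_seat and the x axis of cross_hole, either way round below 0.2 rad and linear speed of lock_pin below 0.02 m/s); the robot touches nothing.
It fails at once if the nut is overtightened, more than 17 degrees past the slot wanted (z of washer in the frame of hub below 0.0461056 m).
It fails at once if the pin is pressed against nut, axle or stand with more than 25 N (contact force between lock_pin and hub above 25 N).
It fails at once if another thing on the shelf is moved by more than 30 mm (distance of any of inflator, tire_lever, valve_wrench, jar, small_nut, bearing_ring from where it was at the start of the episode above 0.03 m).
It also fails if it takes over 67 s, if anything falls off the work surface, if the arm or the gripper's body presses on something with over 40 N, if the wrist force passes 120 N, or if a joint passes its speed limit or range.

## Robot

A 7-joint arm with a two-finger parallel gripper is mounted at the origin on the work surface. World frame = base frame: x ahead of the robot, y to its left, z up, the work surface at z = 0. Lengths are in m, angles in degrees, forces in N, time in s.
With the tool pointing down it reaches from about 0.4 to 0.85 m from the base axis. Payload 10.4 kg.
Tool frame: the origin (TCP) lies on the centre line of the jaws, within the pads' length; the fingertips stand ahead of it and the grasp point (between the pads) lies 2 mm behind it (arm.tcp_to_tips is the z of the fingertips in the tool frame, in m); z points along the fingers, y is the line along which they close (so a half turn about z gives the same grasp; the last joint's range is limited). The gripper opens to 87 mm and grips with 3 to 60 N. Pads are 19 mm wide; open, the fingers measure 117 mm over their backs; the gripper's body (75 mm by 190 mm) begins 51 mm behind the grasp point.
Start: joints at [67.804, 19.034, -3.707, 83.658, 1.238, 77.344, -5.071], TCP at [0.223, -0.584, 0.24] pointing down, gripper open.
Joint ranges: [-148.97, 148.97], [-28.65, 121.19], [-84.17, 76.75], [9.2, 138.47], [-72.65, 252.65], [3.7, 117.97], [-149.18, 149.18]. Speed limits (degrees/s): [127.2, 127.2, 159.86, 159.86, 180, 180, 180].

## Interface

Orientations are given as a 3x3 rotation matrix whose columns are the frame's x, y, z axes.
In Python, from workcell import sense, optics, arm, recognise, outline_of, place_of gives the robot as it stands.
- The arm moves only by the tool move_arm, never from a script. Its argument "series" is a list of rows, each a list of 3 entries, a list of its own where there are three numbers: the shift along the tool's x, y, z normalised to -1 to 1, where 1 is 500 mm, then the turn, a rotation vector about the tool's x, y, z normalised to -1 to 1, where 1 is 120 degrees, then the gripper command: -1 is shut, 1 is fully open, values between are in proportion. In form: [[[x, y, z], [wx, wy, wz], fingers], ...]. A call has 1 to 12 rows; each row is the pose to reach, as a shift and turn from the pose commanded when the call began, along the tool's axes at that moment; what a row does not reach only later rows make up. A row lasts 1/8 s, in which the tool goes at most 62.5 mm and 10.7 degrees, less where a joint would pass 70% of its speed; a pose out of reach is approached as far as the arm can. A call with a number of a shift or a turn outside -1 to 1 is refused whole. A call with a gripper value outside its range is refused whole. The fingers move at their own pace and stop on an object; "grip_force" is the grip in N (left out, the last holds). Time passes only in rows, so rows that repeat a pose let the fingers close. It gives the time, the measured TCP pose, the force, the opening and the grip force at its end, in the units of the state.
- sense(): the state, without advancing time (a new reading comes with each control period).
- optics.get_image(name): name is "side" or "top"; returns the picture (480x640x3 uint8, blue, green, red); there is no depth.
- optics.get_calibration(name): a dict with "fx", "fy", "cx", "cy" (pixels), "origin" and "rotation" of the camera in the world. Camera axes: x right, y up, looking along -z (the intrinsics and any distortion apply to the point x, -y, -z); pixel columns grow to the right and rows downward; lengths in m; the calibration is good to about 2 mm. A picture is of the moment at which its call begins. get_calibration takes no time and is no camera call.
- arm.hand_in(): hands the job in; it is judged then, once.
Trained networks look in the newest picture that a camera, given by its name, has taken for a name from the list of things; names that differ only in an ending like _2 or _b are one class to them, and where a whole thing is asked for, a point or a joint stands for the part that bears it (a point fixed in the world has none). Each returns a list of dicts, best first, with "p" (0 to 1); they miss things now and then, are a little off and sometimes report something else, mostly with a low value. They report only what shows in the picture. A call takes as long as a camera call. They do not tell look-alikes from the thing itself.
- recognise(camera, label): "rect" ([left, top, right, bottom] in pixels, round what is visible of it).
- outline_of(camera, label): "pixels" (480x640 bool, what is visible of it) and "rect" ([left, top, right, bottom] in pixels, round what is visible of it).
- place_of(camera, label): "at" ([row, column] in pixels: a listed point, or the origin of a listed thing).
The state is a dict: "time": time; "joint_pos": joint angles; "dq": joint speeds; "joint_efforts": joint torques, N m; "tool_pos": TCP position; "tool_rot": TCP orientation; "contact_force": force on the tool from outside, world axes, zero at the start; "wrist_torque": the same for the moment, N m; "gripper_width": finger opening in m; "gripper_force": force on a finger pad.
Only numpy, scipy, OpenCV 4.12 (cv2) and the standard library are available. Lean on these libraries where they do the work, as an engineer would, in place of code of your own. Each camera call takes 0.05 s, during which the arm holds its last target. There are 200 camera calls.

## Working session

There is one attempt and no reset: what is moved stays moved. The work goes in short steps, Python scripts to look and compute and a tool call to move; the robot and the scene stay as the last step left them, time stands still between calls to the robot, and variables do not carry over. Pictures are saved under pics/ and viewed, at most 10 in all, crops included, and the job is handed in when it is done.

Besides the shell and the picture viewer there is one more tool, called after "Emit:" as name(argument=value, ...), one argument or row to a line, values as JSON. move_arm: Moves the arm, as the interface text tells. Scaled input: -1 to 1 covers 500 mm each way for a shift and 120 degrees each way for a turn. Its arguments: {"type":"object","properties":{"series":{"type":"array"},"grip_force":{"type":"number"}},"required":["series"]}

```bash
mkdir -p pics; ls; cat > h.py <<'E'
import numpy as np,cv2
from workcell import sense,optics,arm,recognise,outline_of,place_of
def ray(c,px):
    k=optics.get_calibration(c);r,co=px
    d=np.array([(co-k['cx'])/k['fx'],-(r-k['cy'])/k['fy'],-1.0])
    return np.array(k['origin']),np.array(k['rotation'])@d
def atz(c,px,z):
    o,d=ray(c,px);return o+d*(z-o[2])/d[2]
def proj(c,p):
    k=optics.get_calibration(c);q=np.array(k['rotation']).T@(np.array(p)-np.array(k['origin']))
    return [k['cy']-k['fy']*q[1]/-q[2],k['cx']+k['fx']*q[0]/-q[2]]
E
python3 - <<'E'
from h import *
for c in('top','side'):
    im=optics.get_image(c);cv2.imwrite(f'pics/{c}0.png',im)
    k=optics.get_calibration(c);print(c,k)
for l,z in(('cross_hole',.078),('nut_top',.0836),('nut_centre',.0606),('pin_handle',.025),('pin_seat',.022),('hub',0),('jar',0),('small_nut',0)):
    for c in('top','side'):
        for d in place_of(c,l)[:4]: print(l,c,round(d['p'],2),np.round(d['at'],1),atz(c,d['at'],z).round(4))
s=sense();print(s,arm.tcp_to_tips)
E
```

```text
pics
top {'fx': 534.2234019258464, 'fy': 534.2234019258464, 'cx': 315.8598293718717, 'cy': 237.7161611396184, 'origin': array([0.36373719, 0.00247727, 1.18160221]), 'rotation': array([[ 0.02693333,  0.98690005, -0.15906879],
       [-0.99961328,  0.02769109,  0.00254876],
       [ 0.00692016,  0.15893862,  0.98726421]])}
side {'fx': 482.47311761786546, 'fy': 482.47311761786546, 'cx': 320.4243818250262, 'cy': 240.89114727742086, 'origin': array([0.11767371, 0.61399725, 0.66207447]), 'rotation': array([[-0.81897042,  0.3569684 , -0.44928945],
       [-0.57383487, -0.50809825,  0.64230033],
       [ 0.00099774,  0.78384292,  0.62095835]])}
cross_hole top 0.57 [219.4 279.4] [0.5784 0.0773 0.078 ]
cross_hole top 0.49 [156.9 381.3] [ 0.7211 -0.1361  0.078 ]
cross_hole side 0.86 [252.4 284.9] [0.5752 0.0772 0.078 ]
nut_top top 0.68 [241.6 415.2] [ 0.5383 -0.2073  0.0836]
nut_top top 0.66 [218.8 279.5] [0.5786 0.0768 0.0836]
nut_top top 0.62 [221.1 276.7] [0.5735 0.0825 0.0836]
nut_top top 0.62 [195.  476.3] [ 0.6416 -0.3369  0.0836]
nut_top side 0.58 [251.2 281.5] [0.5782 0.0833 0.0836]
nut
[... 1395 characters left out ...]
[-0.00916676, -0.03562603, -0.03220679, -0.00712169, -0.04563966,
        0.00835172,  0.01466562]), 'joint_efforts': array([ 8.31041361e-04, -6.23016071e+01,  2.53672939e-02, -3.90112674e+01,
       -6.10099523e-02,  3.16698931e-02,  6.68753842e-05]), 'tool_pos': array([ 0.22300971, -0.58390325,  0.23958238]), 'tool_rot': array([[ 9.34184872e-01,  3.56789325e-01,  5.27671999e-05],
       [ 3.56789329e-01, -9.34184864e-01, -1.21740612e-04],
       [ 5.85856874e-06,  1.32555012e-04, -9.99999991e-01]]), 'contact_force': array([ 0.7271734 , -0.19959221, -0.01897366]), 'wrist_torque': array([-0.00888101, -0.01116795, -0.00636543]), 'gripper_force': 0.0, 'gripper_width': 0.0871243608854171} 0.017
```

```bash
python3 - <<'E'
import cv2
im=cv2.imread('pics/top0.png');a=im[120:390,180:510];cv2.imwrite('pics/t1.png',cv2.resize(a,None,fx=2.2,fy=2.2,interpolation=cv2.INTER_CUBIC))
im=cv2.imread('pics/side0.png');cv2.imwrite('pics/s1.png',cv2.resize(im[150:400,200:540],None,fx=2.3,fy=2.3,interpolation=cv2.INTER_CUBIC))
E
```

```text
(no output)
```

View pics/t1.png

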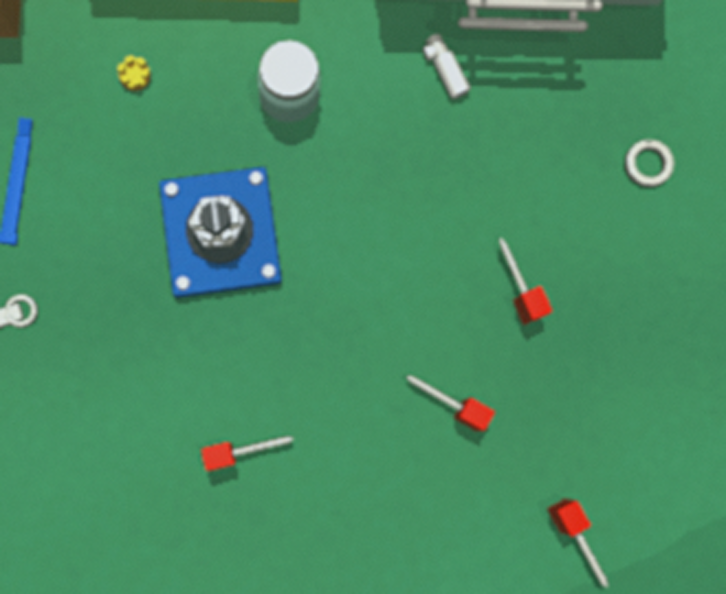

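View pics/s1.png

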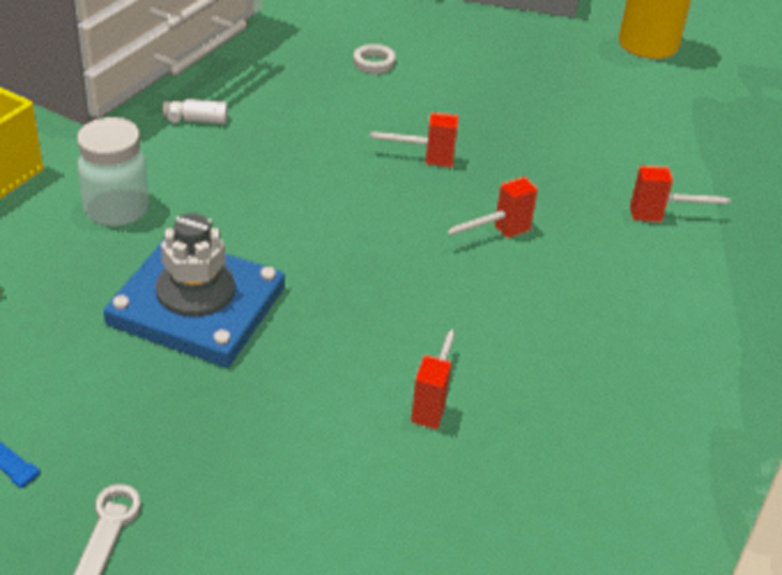

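```bash
python3 - <<'E'
from h import *
im=cv2.imread('pics/top0.png');sd=cv2.imread('pics/side0.png')
f=lambda u,v:(120+v/2.2,180+u/2.2)
B=[atz('top',f(*p),.021) for p in((172,188),(256,177),(268,271),(182,283))]
B=np.array(B);print(B.round(4),B.mean(0).round(4))
for a,b in((3,0),(2,1),(1,0),(2,3)):
    d=B[b]-B[a];print(np.degrees(np.arctan2(d[1],d[0])),np.linalg.norm(d))
g=lambda u,v:(150+v/2.3,200+u/2.3)
S=np.array([atz('side',g(*p),.021) for p in((268,273),(221,337),(120,302))]);print(S.round(4),'mid',((S[0]+S[2])/2).round(4))
b,e=atz('top',f(526,291),.022),atz('top',f(502,240),.022);d=e-b;print('pin yaw top',np.degrees(np.arctan2(d[1],d[0])),e)
b,e=atz('side',g(425,140),.022),atz('side',g(370,135),.022);d=e-b;print('side',np.degrees(np.arctan2(d[1],d[0])),e)
for c,i in(('top',im),('side',sd)):
    for o in outline_of(c,'pin_handle'):print(c,o['p'],o['rect'])
h=i
m=cv2.resize(im[200:240,255:305],None,fx=12,fy=12,interpolation=cv2.INTER_CUBIC)
n=cv2.resize(sd[238:282,262:306],None,fx=11,fy=11,interpolation=cv2.INTER_CUBIC)
n=cv2.resize(n,(300,300));m=cv2.resize(m,(480,384))
o=np.zeros((384,780,3),np.uint8);o[:,:480]=m;o[:300,480:]=n;cv2.imwrite('pics/nut.png',o)
E
```

```text
[[0.6197 0.1295 0.021 ]
 [0.6335 0.0451 0.021 ]
 [0.5377 0.03   0.021 ]
 [0.5232 0.1152 0.021 ]] [0.5785 0.0799 0.021 ]
8.386644141826082 0.09748169222939147
8.973901068305409 0.09693241492603485
99.28222961285455 0.0854729016331402
99.63919992524579 0.08647662144893446
[[0.5366 0.0285 0.021 ]
 [0.5227 0.1141 0.021 ]
 [0.6173 0.1299 0.021 ]] mid [0.577  0.0792 0.021 ]
pin yaw top 25.13454942989386 [ 0.57556271 -0.20368053  0.022     ]
side 25.922634485515243 [ 0.57299656 -0.20140484  0.022     ]
top 0.84 [407.0, 228.8, 433.6, 266.0]
top 0.77 [430.5, 346.0, 457.4, 385.6]
top 0.66 [369.9, 294.3, 402.4, 318.3]
top 0.6 [142.6, 253.7, 196.1, 282.3]
top 0.55 [270.3, 321.5, 288.8, 334.6]
top 0.22 [372.2, 138.3, 391.5, 162.3]
side 0.91 [471.4, 222.5, 516.8, 242.7]
side 0.85 [360.6, 201.2, 396.9, 223.1]
side 0.83 [398.0, 227.7, 434.4, 251.6]
side 0.67 [378.7, 293.5, 397.6, 335.3]
```

View pics/nut.png

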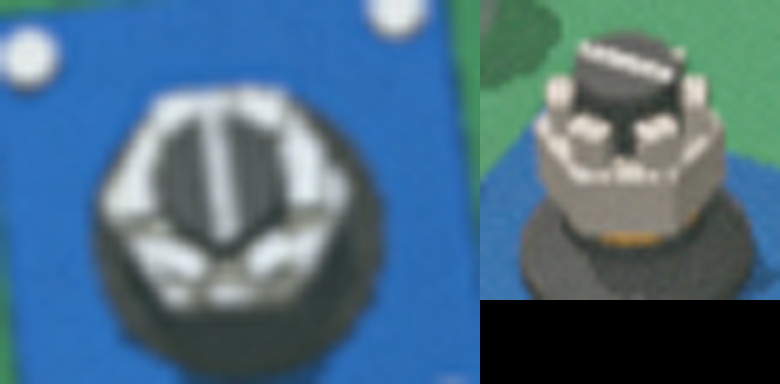

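Emit:
move_arm(
  series=[
    [[0.966, -0.838, 0.05], [0, 0, -0.61], 1],
    [[0.966, -0.838, 0.05], [0, 0, -0.61], 1],
    [[0.966, -0.838, 0.05], [0, 0, -0.61], 1],
    [[0.966, -0.838, 0.05], [0, 0, -0.61], 1],
    [[0.966, -0.838, 0.05], [0, 0, -0.61], 1],
    [[0.966, -0.838, 0.05], [0, 0, -0.61], 1],
    [[0.966, -0.838, 0.05], [0, 0, -0.61], 1],
    [[0.966, -0.838, 0.05], [0, 0, -0.61], 1],
    [[0.966, -0.838, 0.05], [0, 0, -0.61], 1],
    [[0.966, -0.838, 0.05], [0, 0, -0.61], 1],
    [[0.966, -0.838, 0.05], [0, 0, -0.61], 1],
  ],
  grip_force=30,
)

```text
time: 2.38
tool_pos: [0.5257, -0.0155, 0.2147]
tool_rot: [[-0.077, 0.997, 0.001], [0.997, 0.077, 0.002], [0.002, 0.001, -1.0]]
contact_force: [-0.3, -0.8, -0.3]
gripper_width: 0.087
gripper_force: 0.0
```

```bash
cat >> h.py <<'E'
def delta(p,yaw=None):
    "normalised shift and turn about tool z to reach TCP position p, tool-x yaw"
    s=sense();R=s['tool_rot'];d=R.T@(np.array(p)-s['tool_pos'])
    y=np.degrees(np.arctan2(R[1,0],R[0,0]));t=0 if yaw is None else -((yaw-y+180)%360-180)
    print('t',s['time'],'pos',s['tool_pos'].round(4),'yaw',y.round(2),'tilt',R[:2,2].round(4),'q',s['joint_pos'].round(0),'F',s['contact_force'].round(1),'M',s['wrist_torque'].round(3),'w',round(s['gripper_width'],4),'gf',s['gripper_force'])
    print('  -> shift',(d/.5).round(4),'turn',round(t/120,4),'deg',round(t,2))
E
python3 -c "
from h import *
delta((.5775,.0793,.120),94.5)
delta((.5775,.0793,.069),94.5)"
```

```text
t 2.375 pos [ 0.5257 -0.0155  0.2147] yaw 94.44 tilt [0.0007 0.0017] q [ 32.  11. -39.  99.   7.  73.  -4.] F [-0.3 -0.8 -0.3] M [-0.027 -0.047 -0.03 ] w 0.087 gf 0.0
  -> shift [0.1808 0.1178 0.1897] turn -0.0005 deg -0.06
t 2.375 pos [ 0.5257 -0.0155  0.2147] yaw 94.44 tilt [0.0007 0.0017] q [ 32.  11. -39.  99.   7.  73.  -4.] F [-0.3 -0.8 -0.3] M [-0.027 -0.047 -0.03 ] w 0.087 gf 0.0
  -> shift [0.1806 0.1177 0.2917] turn -0.0005 deg -0.06
```

Emit:
move_arm(
  series=[
    [[0.18, 0.118, 0.1], [0, 0, 0], 1],
    [[0.18, 0.118, 0.1], [0, 0, 0], 1],
    [[0.18, 0.118, 0.19], [0, 0, 0], 1],
    [[0.18, 0.118, 0.25], [0, 0, 0], 1],
    [[0.18, 0.118, 0.292], [0, 0, 0], 1],
    [[0.18, 0.118, 0.292], [0, 0, 0], 1],
    [[0.18, 0.118, 0.292], [0, 0, 0], 1],
  ],
)

```text
time: 3.25
tool_pos: [0.578, 0.0737, 0.0699]
tool_rot: [[-0.071, 0.997, 0.002], [0.997, 0.071, 0.0], [-0.0, 0.002, -1.0]]
contact_force: [0.4, 0.2, 0.6]
gripper_width: 0.0869
gripper_force: 0.0
```

```bash
python3 -c "
from h import *
delta((.5775,.0793,.069),94.5)"
```

```text
t 3.25 pos [0.578  0.0737 0.0699] yaw 94.08 tilt [0.0019 0.    ] q [ 19.  28. -38.  99.  19.  60. -22.] F [0.4 0.2 0.6] M [ 0.018 -0.122  0.019] w 0.0869 gf 0.0
  -> shift [ 0.0112 -0.0002  0.0017] turn -0.0035 deg -0.42
```

Emit:
move_arm(
  series=[
    [[0.0, 0, 0], [0, 0, 0], 0.4],
    [[0.0, 0, 0], [0, 0, 0], 0.15],
    [[0.0, 0, 0], [0, 0, 0], -0.5],
    [[0.0, 0, 0], [0, 0, 0], -1],
    [[0.0, 0, 0], [0, 0, 0], -1],
    [[0.0, 0, 0], [0, 0, 0], -1],
    [[0.0, 0, 0], [0, 0, 0], -1],
    [[0.0, 0, 0], [0, 0, 0], -1],
  ],
  grip_force=10,
)

```text
time: 4.25
tool_pos: [0.5786, 0.0737, 0.069]
tool_rot: [[-0.071, 0.997, 0.003], [0.997, 0.071, 0.0], [0.0, 0.003, -1.0]]
contact_force: [6.3, 0.5, -2.4]
gripper_width: 0.0459
gripper_force: 10.0
```

```bash
python3 -c "
from h import *
delta((.5775,.0793,.069),94.5)"
```

```text
t 4.25 pos [0.5786 0.0737 0.069 ] yaw 94.08 tilt [0.003  0.0003] q [ 19.  28. -38.  99.  19.  60. -22.] F [ 6.3  0.5 -2.4] M [-0.029 -1.369  0.004] w 0.0459 gf 9.98809607014266
  -> shift [ 0.0113 -0.0013 -0.    ] turn -0.0035 deg -0.42
```

Emit:
move_arm(
  series=[
    [[0.0, 0.001, 0], [0, 0, 0], 0.3],
    [[0.0, 0.001, 0], [0, 0, 0], 0.3],
    [[0.0116, 0.001, 0], [0, 0, 0], 0.3],
    [[0.0116, 0.001, 0], [0, 0, 0], 0.3],
    [[0.0116, 0.001, 0], [0, 0, 0], -1],
    [[0.0116, 0.001, 0], [0, 0, 0], -1],
    [[0.0116, 0.001, 0], [0, 0, 0], -1],
    [[0.0116, 0.001, 0], [0, 0, 0], -1],
    [[0.0116, 0.001, 0], [0, 0, 0], -1],
  ],
  grip_force=40,
)

```text
time: 5.38
tool_pos: [0.5781, 0.0797, 0.0687]
tool_rot: [[-0.071, 0.997, 0.002], [0.997, 0.071, 0.0], [0.0, 0.002, -1.0]]
contact_force: [5.4, 0.7, -2.3]
gripper_width: 0.0454
gripper_force: 40.0
```

```bash
python3 -c "
from h import *
delta((.5786,.0795,.069),94.5)"
```

```text
t 5.375 pos [0.5781 0.0797 0.0687] yaw 94.09 tilt [0.0019 0.0004] q [ 19.  28. -38.  99.  19.  60. -22.] F [ 5.4  0.7 -2.3] M [ 0.2   -1.144  0.075] w 0.0454 gf 39.967546463012695
  -> shift [-0.0004  0.0009 -0.0005] turn -0.0034 deg -0.41
```

Emit:
move_arm(
  series=[
    [[0, 0.001, 0], [0, 0, 0.02], -1],
    [[0, 0.001, 0], [0, 0, 0.04], -1],
    [[0, 0.001, 0], [0, 0, 0.06], -1],
    [[0, 0.001, 0], [0, 0, 0.08], -1],
  ],
)

```text
time: 5.88
tool_pos: [0.578, 0.0796, 0.0687]
tool_rot: [[0.097, 0.995, 0.001], [0.995, -0.097, 0.0], [0.0, 0.001, -1.0]]
contact_force: [2.0, 0.8, -0.4]
gripper_width: 0.0455
gripper_force: 40.0
```

```bash
python3 -c "
from h import *
delta((.5786,.0795,.069),94.5)"
```

```text
t 5.875 pos [0.578  0.0796 0.0687] yaw 84.42 tilt [0.0007 0.    ] q [ 17.  27. -36.  99.  18.  60. -31.] F [ 2.   0.8 -0.4] M [ 0.081 -0.393  0.039] w 0.0455 gf 39.972041845321655
  -> shift [-0.0002  0.0011 -0.0006] turn -0.084 deg -10.08
```

Emit:
move_arm(
  series=[
    [[0, 0, 0], [0, 0, 0.02], -1],
    [[0, 0, 0], [0, 0, 0.04], -1],
    [[0, 0, 0], [0, 0, 0.06], -1],
  ],
)

```text
time: 6.25
tool_pos: [0.5779, 0.0797, 0.0687]
tool_rot: [[0.221, 0.975, 0.0], [0.975, -0.221, 0.0], [0.0, 0.0, -1.0]]
contact_force: [1.2, -0.3, 0.2]
gripper_width: 0.0459
gripper_force: 40.0
```

```bash
python3 -c "
from h import *
delta((.5786,.0795,.069),94.5)"
```

```text
t 6.25 pos [0.5779 0.0797 0.0687] yaw 77.22 tilt [0.0004 0.    ] q [ 16.  27. -35.  99.  18.  60. -38.] F [ 1.2 -0.3  0.2] M [ 0.044 -0.233  0.03 ] w 0.0459 gf 39.972935914993286
  -> shift [-0.0001  0.0014 -0.0006] turn -0.144 deg -17.28
```

Emit:
move_arm(
  series=[
    [[0, 0, 0], [0, 0, 0.02], -1],
    [[0, 0, 0], [0, 0, 0.04], -1],
    [[0, 0, 0], [0, 0, 0.06], -1],
  ],
)

```text
time: 6.62
tool_pos: [0.5778, 0.0797, 0.0687]
tool_rot: [[0.341, 0.94, 0.0], [0.94, -0.341, -0.0], [-0.0, 0.0, -1.0]]
contact_force: [1.0, 0.3, 0.7]
gripper_width: 0.0455
gripper_force: 40.1
```

```bash
python3 -c "
from h import *
delta((.5786,.0795,.069),94.5)"
```

```text
t 6.625 pos [0.5778 0.0797 0.0687] yaw 70.08 tilt [ 0.0003 -0.0002] q [ 15.  27. -34.  99.  17.  59. -45.] F [1.  0.3 0.7] M [ 0.043 -0.136  0.787] w 0.0455 gf 40.08216440677643
  -> shift [ 0.0001  0.0016 -0.0006] turn -0.2035 deg -24.42
```

Emit:
move_arm(
  series=[
    [[0, 0, 0], [0, 0, 0.022], -1],
    [[0, 0, 0], [0, 0, 0.044], -1],
    [[0, 0, 0], [0, 0, 0.066], -1],
    [[0, 0, 0], [0, 0, 0.088], -1],
    [[0, 0, 0], [0, 0, 0.11], -1],
    [[0, 0, 0], [0, 0, 0.132], -1],
    [[0, 0, 0], [0, 0, 0.154], -1],
    [[0, 0, 0], [0, 0, 0.176], -1],
    [[0, 0, 0], [0, 0, 0.198], -1],
    [[0, 0, 0], [0, 0, 0.22], -1],
    [[0, 0, 0], [0, 0, 0.242], -1],
    [[0, 0, 0], [0, 0, 0.257], -1],
  ],
)

```text
time: 8.12
tool_pos: [0.5774, 0.0801, 0.0687]
tool_rot: [[0.774, 0.633, -0.0], [0.633, -0.774, -0.0], [-0.0, -0.0, -1.0]]
contact_force: [-3.0, -0.1, 2.9]
gripper_width: 0.0458
gripper_force: 40.1
```

Emit:
move_arm(
  series=[
    [[0, 0, 0], [0, 0, 0], -1],
    [[0, 0, 0], [0, 0, 0], -1],
  ],
)

```text
time: 8.38
tool_pos: [0.5774, 0.08, 0.0686]
tool_rot: [[0.774, 0.634, -0.001], [0.634, -0.774, 0.0], [-0.0, -0.0, -1.0]]
contact_force: [-3.3, 1.1, 3.9]
gripper_width: 0.0458
gripper_force: 40.1
```

```bash
python3 -c "
from h import *
delta((.578,.0797,.069),39)"
```

```text
t 8.375 pos [0.5774 0.08   0.0686] yaw 39.32 tilt [-0.0005  0.0001] q [ 11.  25. -28.  99.  14.  59. -73.] F [-3.3  1.1  3.9] M [0.493 0.881 0.558] w 0.0458 gf 40.05538880825043
  -> shift [ 0.0005  0.0012 -0.0008] turn 0.0027 deg 0.32
```

Emit:
move_arm(
  series=[
    [[0, 0, 0], [0, 0, 0], 0.0],
    [[0, 0, 0], [0, 0, 0], 0.4],
    [[0, 0, 0], [0, 0, 0], 0.6],
    [[0, 0, -0.1], [0, 0, 0], 0.6],
    [[0, 0, -0.2], [0, 0, 0], 0.6],
    [[-0.2, 0.3, -0.3], [0, 0, 0], 0.6],
    [[-0.2, 0.3, -0.3], [0, 0, 0], 0.6],
    [[-0.2, 0.3, -0.3], [0, 0, 0], 0.6],
    [[-0.2, 0.3, -0.3], [0, 0, 0], 0.6],
  ],
)

```text
time: 9.5
tool_pos: [0.5955, -0.1069, 0.2194]
tool_rot: [[0.78, 0.625, 0.002], [0.625, -0.78, -0.003], [-0.001, 0.003, -1.0]]
contact_force: [-0.4, 0.7, -1.3]
gripper_width: 0.0696
gripper_force: 0.0
```

```bash
python3 - <<'E'
from h import *
T=optics.get_image('top');S=optics.get_image('side');cv2.imwrite('pics/t2.png',T);cv2.imwrite('pics/s2.png',S)
for l,z in(('cross_hole',.078),('nut_top',.0836),('pin_handle',.025),('pin_seat',.022)):
    for c in('top','side'):
        for d in place_of(c,l)[:4]: print(l,c,round(d['p'],2),np.round(d['at'],1),atz(c,d['at'],z).round(4))
o=np.zeros((600,800,3),np.uint8)
rs=lambda i,r,c,h,w,W,H:cv2.resize(i[r:r+h,c:c+w],(W,H),interpolation=cv2.INTER_CUBIC)
o[:300,:400]=rs(T,198,255,45,60,400,300);o[:300,400:]=rs(S,235,255,45,60,400,300)
o[300:,:400]=rs(T,225,395,45,60,400,300);o[300:,400:]=rs(S,190,350,45,60,400,300)
cv2.imwrite('pics/c2.png',o)
delta((.5,-.22,.2),25.5)
E
```

```text
cross_hole top 0.67 [219.4 280.7] [0.5785 0.0746 0.078 ]
cross_hole side 0.82 [253.1 284.7] [0.5742 0.0791 0.078 ]
cross_hole side 0.34 [276.5 191. ] [0.6704 0.2262 0.078 ]
nut_top top 0.81 [218.2 279.7] [0.5799 0.0764 0.0836]
nut_top top 0.72 [227.1 278. ] [0.5609 0.0792 0.0836]
nut_top top 0.22 [219.5 274.9] [0.5768 0.0863 0.0836]
pin_handle top 0.52 [326.5 276.4] [0.3558 0.0785 0.025 ]
pin_handle side 0.78 [240.4 424.1] [ 0.3989 -0.1733  0.025 ]
pin_handle side 0.74 [211.5 391.1] [ 0.508  -0.2279  0.025 ]
pin_handle side 0.65 [322.1 386.5] [0.3521 0.0763 0.025 ]
pin_handle side 0.64 [235.  480.9] [ 0.3066 -0.2611  0.025 ]
pin_seat top 0.79 [323.1 297.3] [0.3642 0.0343 0.022 ]
pin_seat side 0.98 [248.9 408.8] [ 0.4139 -0.1323  0.022 ]
pin_seat side 0.65 [208.  372.6] [ 0.552  -0.2196  0.022 ]
pin_seat side 0.56 [307.1 390.6] [0.3648 0.0375 0.022 ]
t 10.0 pos [ 0.5952 -0.0991  0.2185] yaw 39.32 tilt [-0.0001 -0.    ] q [ 25.  19. -25.  88.   8.  75. -51.] F [-0.5 -0.3  0.2] M [ 0.002 -0.033  0.04 ] w 0.0696 gf 0.0
  -> shift [-0.3006  0.0665  0.037 ] turn 0.1152 deg 13.82
```

View pics/c2.png

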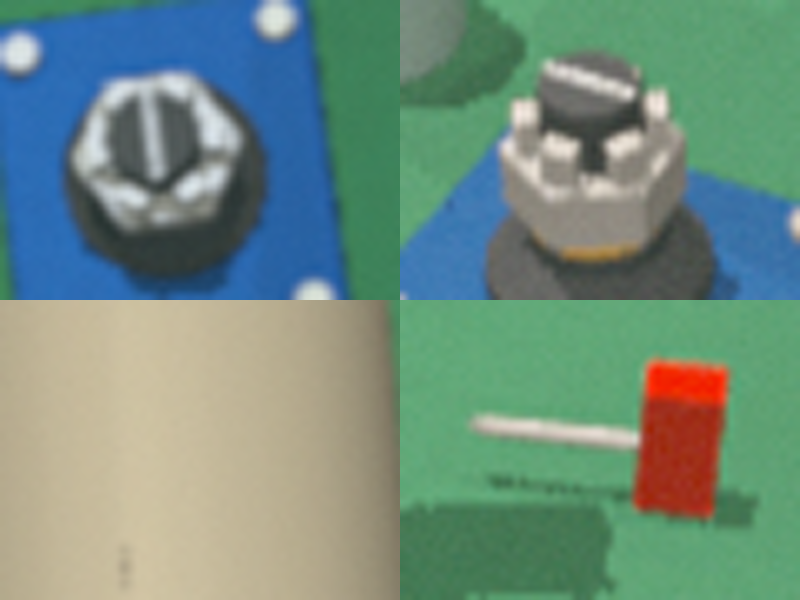

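```bash
python3 - <<'E'
from h import *
from scipy.optimize import least_squares
def bbox(f,r0,r1,c0,c1):
    h=cv2.cvtColor(cv2.imread(f)[r0:r1,c0:c1],cv2.COLOR_BGR2HSV)
    m=(((h[...,0]<8)|(h[...,0]>172))&(h[...,1]>140)&(h[...,2]>90)).astype(np.uint8)
    x,y,w,hh=cv2.boundingRect(m);return np.array([r0+y-.0,c0+x-.0,r0+y+hh-1,c0+x+w-1.])
bt=bbox('pics/top0.png',235,275,400,445);bs=bbox('pics/s2.png',185,235,375,405);print(bt,bs)
tip={'top':(229.1,408.2),'side':(208.45,360.8)}
def res(v,cs=('top','side'),off=True):
    x,y,a=v;c,s=np.cos(a),np.sin(a);out=[]
    P=[(x+c*u-s*w,y+s*u+c*w,z) for u in(-.014,.014) for w in(-.011,.011) for z in(0,.05)]
    for cam,b in(('top',bt),('side',bs)):
        if cam not in cs: continue
        q=np.array([proj(cam,p) for p in P]);out+=list(np.r_[q.min(0),q.max(0)]-b)
        out+=list(np.array(proj(cam,(x+.0735*c,y+.0735*s,.022)))-tip[cam])
    return np.array(out)
for cs in(('top',),('side',),('top','side')):
    r=least_squares(res,(.505,-.225,.44),kwargs={'cs':cs});print(cs,r.x[:2].round(4),np.degrees(r.x[2]).round(1),r.fun.round(1))
delta((r.x[0],r.x[1],.12),np.degrees(r.x[2]));delta((r.x[0],r.x[1],.027),np.degrees(r.x[2]))
E
```

```text
[250. 416. 265. 430.] [199. 385. 221. 398.]
('top',) [ 0.5112 -0.2345] 24.0 [-1.1 -2.8  2.3  2.3 -1.2  0.4]
('side',) [ 0.5097 -0.2346] 27.7 [-1.2 -0.3  0.9  1.   0.2 -0.8]
('top', 'side') [ 0.5106 -0.2349] 25.4 [-0.9 -2.7  2.6  2.6 -0.7 -0.2 -1.5 -0.7  0.8  0.9 -0.7 -1. ]
t 10.0 pos [ 0.5952 -0.0991  0.2185] yaw 39.32 tilt [-0.0001 -0.    ] q [ 25.  19. -25.  88.   8.  75. -51.] F [-0.5 -0.3  0.2] M [ 0.002 -0.033  0.04 ] w 0.0696 gf 0.0
  -> shift [-0.303  0.103  0.197] turn 0.1157 deg 13.88
t 10.0 pos [ 0.5952 -0.0991  0.2185] yaw 39.32 tilt [-0.0001 -0.    ] q [ 25.  19. -25.  88.   8.  75. -51.] F [-0.5 -0.3  0.2] M [ 0.002 -0.033  0.04 ] w 0.0696 gf 0.0
  -> shift [-0.3029  0.103   0.383 ] turn 0.1157 deg 13.88
```

Emit:
move_arm(
  series=[
    [[-0.303, 0.103, 0.1], [0, 0, 0.116], 0.3],
    [[-0.303, 0.103, 0.1], [0, 0, 0.116], 0.3],
    [[-0.303, 0.103, 0.18], [0, 0, 0.116], 0.3],
    [[-0.303, 0.103, 0.2], [0, 0, 0.116], 0.3],
    [[-0.303, 0.103, 0.29], [0, 0, 0.116], 0.3],
    [[-0.303, 0.103, 0.383], [0, 0, 0.116], 0.3],
    [[-0.303, 0.103, 0.383], [0, 0, 0.116], 0.3],
    [[-0.303, 0.103, 0.383], [0, 0, 0.116], 0.3],
  ],
  grip_force=15,
)

```text
time: 11.0
tool_pos: [0.5121, -0.2352, 0.029]
tool_rot: [[0.903, 0.429, 0.002], [0.429, -0.903, -0.001], [0.002, 0.001, -1.0]]
contact_force: [-0.2, 0.4, 0.1]
gripper_width: 0.0566
gripper_force: 0.0
```

Emit:
move_arm(
  series=[
    [[0, 0, 0], [0, 0, 0], -0.2],
    [[0, 0, 0], [0, 0, 0], -0.35],
    [[0, 0, 0], [0, 0, 0], -0.45],
    [[0, 0, 0], [0, 0, 0], -1],
    [[0, 0, 0], [0, 0, 0], -1],
    [[0, 0, 0], [0, 0, 0], -1],
  ],
  grip_force=15,
)

```text
time: 11.75
tool_pos: [0.5105, -0.2354, 0.0272]
tool_rot: [[0.904, 0.428, -0.0], [0.428, -0.904, 0.0], [-0.0, -0.0, -1.0]]
contact_force: [-0.6, 1.2, 3.3]
gripper_width: 0.022
gripper_force: 15.0
```

```bash
python3 - <<'E'
from h import *
T=optics.get_image('top');S=optics.get_image('side')
o=np.zeros((400,800,3),np.uint8)
rs=lambda i,r,c,h,w,W,H:cv2.resize(i[r:r+h,c:c+w],(W,H),interpolation=cv2.INTER_CUBIC)
o[:,:400]=rs(T,205,370,80,80,400,400);o[:,400:]=rs(S,165,340,80,80,400,400)
cv2.imwrite('pics/c3.png',o)
delta((.5106,-.2349,.027),25.5)
E
```

```text
t 11.85 pos [ 0.5105 -0.2354  0.0272] yaw 25.35 tilt [-0.  0.] q [ 35.  25. -17. 105.   9.  52. -51.] F [-1.6  1.3  4.5] M [ 0.285  0.421 -0.004] w 0.0216 gf 15.0001934368629
  -> shift [ 0.0005 -0.0008  0.0004] turn -0.0013 deg -0.15
```

View pics/c3.png

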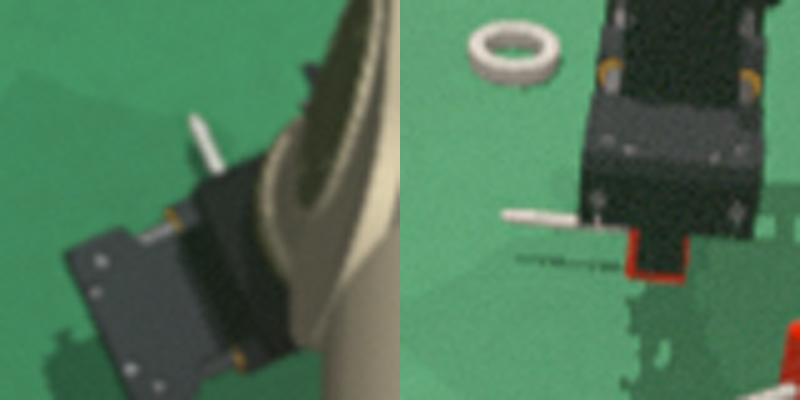

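```bash
python3 - <<'E'
from h import *
delta((.4595,.0609,.13),9);delta((.4595,.0609,.0832),9)
E
```

```text
t 11.85 pos [ 0.5105 -0.2354  0.0272] yaw 25.35 tilt [-0.  0.] q [ 35.  25. -17. 105.   9.  52. -51.] F [-1.6  1.3  4.5] M [ 0.285  0.421 -0.004] w 0.0216 gf 15.0001934368629
  -> shift [ 0.1614 -0.5792 -0.2056] turn 0.1362 deg 16.35
t 11.85 pos [ 0.5105 -0.2354  0.0272] yaw 25.35 tilt [-0.  0.] q [ 35.  25. -17. 105.   9.  52. -51.] F [-1.6  1.3  4.5] M [ 0.285  0.421 -0.004] w 0.0216 gf 15.0001934368629
  -> shift [ 0.1614 -0.5792 -0.112 ] turn 0.1362 deg 16.35
```

Emit:
move_arm(
  series=[
    [[0, 0, -0.03], [0, 0, 0], -1],
    [[0, 0, -0.1], [0, 0, 0], -1],
    [[0, 0, -0.2], [0, 0, 0], -1],
    [[0, 0, -0.2], [0, 0, 0], -1],
  ],
  grip_force=20,
)

```text
time: 12.35
tool_pos: [0.513, -0.2365, 0.132]
tool_rot: [[0.904, 0.428, 0.007], [0.428, -0.904, -0.004], [0.005, 0.006, -1.0]]
contact_force: [0.4, 0.2, -1.1]
gripper_width: 0.0219
gripper_force: 20.0
```

```bash
python3 - <<'E'
from h import *
delta((.4595,.0609,.0832),9)
E
```

```text
t 12.35 pos [ 0.513  -0.2365  0.132 ] yaw 25.33 tilt [ 0.0072 -0.0035] q [ 36.  17. -19. 100.   6.  63. -49.] F [ 0.4  0.2 -1.1] M [-0.056 -0.032 -0.003] w 0.0219 gf 19.99996251426637
  -> shift [ 0.1573 -0.584   0.0946] turn 0.1361 deg 16.33
```

Emit:
move_arm(
  series=[
    [[0.161, -0.579, -0.02], [0, 0, 0.136], -1],
    [[0.161, -0.579, -0.02], [0, 0, 0.136], -1],
    [[0.161, -0.579, -0.02], [0, 0, 0.136], -1],
    [[0.161, -0.579, -0.02], [0, 0, 0.136], -1],
    [[0.161, -0.579, -0.02], [0, 0, 0.136], -1],
    [[0.161, -0.579, -0.02], [0, 0, 0.136], -1],
    [[0.161, -0.579, 0.04], [0, 0, 0.136], -1],
    [[0.161, -0.579, 0.088], [0, 0, 0.136], -1],
    [[0.161, -0.579, 0.088], [0, 0, 0.136], -1],
    [[0.161, -0.579, 0.088], [0, 0, 0.136], -1],
    [[0.161, -0.579, 0.088], [0, 0, 0.136], -1],
  ],
)

```text
time: 13.72
tool_pos: [0.4601, 0.0605, 0.0841]
tool_rot: [[0.988, 0.157, 0.002], [0.157, -0.988, -0.0], [0.002, 0.0, -1.0]]
contact_force: [0.3, -0.3, -0.6]
gripper_width: 0.0217
gripper_force: 20.0
```

```bash
python3 - <<'E'
from h import *
T=optics.get_image('top');S=optics.get_image('side')
o=np.zeros((400,800,3),np.uint8)
rs=lambda i,r,c,h,w,W,H:cv2.resize(i[r:r+h,c:c+w],(W,H),interpolation=cv2.INTER_CUBIC)
o[:,:400]=rs(T,190,245,80,80,400,400);o[:,400:]=rs(S,225,260,80,80,400,400)
cv2.imwrite('pics/c4.png',o)
delta((.4595,.0609,.0832),9)
print(proj('top',(.578,.0797,.093)),proj('top',(.578-.046*.9877,.0797-.046*.156,.078)),proj('side',(.578-.046*.9877,.0797-.046*.156,.078)))
E
```

```text
t 13.825 pos [0.4599 0.0606 0.0838] yaw 9.01 tilt [ 0.0014 -0.0002] q [ 15.  10. -30. 116.   6.  55. -99.] F [-0.6  1.  -1.1] M [0.028 0.024 0.032] w 0.0218 gf 19.99998012324795
  -> shift [-0.0006 -0.0008  0.0012] turn 0.0001 deg 0.01
[np.float64(218.16464651287143), np.float64(277.81283416547)] [np.float64(240.993788209707), np.float64(280.86964537601193)] [np.float64(259.5028027605405), np.float64(304.47382692806485)]
```

View pics/c4.png

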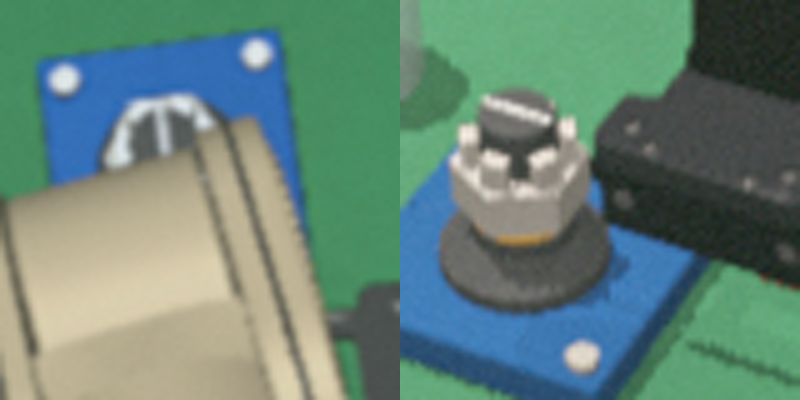

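Emit:
move_arm(
  series=[
    [[0.01, -0.0008, 0.001], [0, 0, 0], -1],
    [[0.025, -0.0008, 0.001], [0, 0, 0], -1],
    [[0.04, -0.0008, 0.001], [0, 0, 0], -1],
    [[0.05, -0.0008, 0.001], [0, 0, 0], -1],
    [[0.05, -0.0008, 0.001], [0, 0, 0], -1],
    [[0.05, -0.0008, 0.001], [0, 0, 0], -1],
  ],
  grip_force=9,
)

```text
time: 14.58
tool_pos: [0.4838, 0.0649, 0.0824]
tool_rot: [[0.988, 0.157, -0.0], [0.157, -0.988, -0.0], [-0.0, 0.0, -1.0]]
contact_force: [-0.3, -0.7, -0.5]
gripper_width: 0.022
gripper_force: 9.0
```

```bash
python3 - <<'E'
from h import *
delta((.578-.0370*.9877,.0797-.037*.1564,.0832),9)
E
```

```text
t 14.575 pos [0.4838 0.0649 0.0824] yaw 9.02 tilt [-0.0004 -0.0001] q [  14.   13.  -29.  113.    8.   56. -100.] F [-0.3 -0.7 -0.5] M [ 0.047 -0.042  0.001] w 0.022 gf 8.999866048980039
  -> shift [ 0.1167  0.0003 -0.0016] turn 0.0002 deg 0.02
```

Emit:
move_arm(
  series=[
    [[0.003, 0, 0], [0, 0, 0], -1],
    [[0.006, 0, 0], [0, 0, 0], -1],
    [[0.009, 0, 0], [0, 0, 0], -1],
    [[0.012, 0, 0], [0, 0, 0], -1],
    [[0.012, 0, 0], [0, 0, 0], -1],
  ],
)

```text
time: 15.2
tool_pos: [0.49, 0.0659, 0.0825]
tool_rot: [[0.988, 0.157, 0.0], [0.157, -0.988, -0.0], [0.0, 0.0, -1.0]]
contact_force: [-0.2, -0.6, -0.6]
gripper_width: 0.0219
gripper_force: 9.0
```

```bash
python3 - <<'E'
from h import *
delta((.578-.0370*.9877,.0797-.037*.1564,.0832),9)
E
```

```text
t 15.2 pos [0.49   0.0659 0.0825] yaw 9.02 tilt [ 0. -0.] q [  14.   14.  -29.  112.    8.   56. -100.] F [-0.2 -0.6 -0.6] M [-0.03  -0.001  0.026] w 0.0219 gf 9.000007813156117
  -> shift [ 0.1041  0.0004 -0.0014] turn 0.0002 deg 0.02
```

Emit:
move_arm(
  series=[
    [[0.003, 0, 0], [0, 0, 0], -1],
    [[0.006, 0, 0], [0, 0, 0], -1],
    [[0.009, 0, 0], [0, 0, 0], -1],
    [[0.012, 0, 0], [0, 0, 0], -1],
    [[0.012, 0, 0], [0, 0, 0], -1],
  ],
)

```text
time: 15.82
tool_pos: [0.4959, 0.0669, 0.0825]
tool_rot: [[0.988, 0.157, 0.0], [0.157, -0.988, 0.0], [0.0, -0.0, -1.0]]
contact_force: [-1.1, -0.5, -1.0]
gripper_width: 0.022
gripper_force: 9.0
```

```bash
python3 - <<'E'
from h import *
delta((.578-.0370*.9877,.0797-.037*.1564,.0832),9)
E
```

```text
t 15.825 pos [0.4959 0.0669 0.0825] yaw 9.02 tilt [0.0001 0.    ] q [  13.   15.  -29.  111.    9.   56. -101.] F [-1.1 -0.5 -1. ] M [ 0.024 -0.038  0.101] w 0.022 gf 9.000196977867745
  -> shift [ 0.0921  0.0004 -0.0013] turn 0.0002 deg 0.02
```

Emit:
move_arm(
  series=[
    [[0.003, 0, -0.0012], [0, 0, 0], -1],
    [[0.006, 0, -0.0012], [0, 0, 0], -1],
    [[0.009, 0, -0.0012], [0, 0, 0], -1],
    [[0.012, 0, -0.0012], [0, 0, 0], -1],
    [[0.015, 0, -0.0012], [0, 0, 0], -1],
    [[0.018, 0, -0.0012], [0, 0, 0], -1],
  ],
)

```text
time: 16.58
tool_pos: [0.5048, 0.0683, 0.0831]
tool_rot: [[0.988, 0.157, 0.0], [0.157, -0.988, -0.0], [-0.0, 0.0, -1.0]]
contact_force: [-0.4, -0.0, -1.0]
gripper_width: 0.0219
gripper_force: 9.0
```

```bash
python3 - <<'E'
from h import *
delta((.578-.0370*.9877,.0797-.037*.1564,.0832),9)
E
```

```text
t 16.575 pos [0.5048 0.0683 0.0831] yaw 9.02 tilt [ 0.     -0.0001] q [  13.   16.  -29.  110.    9.   57. -101.] F [-0.4 -0.  -1. ] M [ 0.083  0.059 -0.001] w 0.0219 gf 9.000067083688919
  -> shift [ 0.0742  0.0003 -0.0001] turn 0.0002 deg 0.02
```

Emit:
move_arm(
  series=[
    [[0.004, 0, 0], [0, 0, 0], -1],
    [[0.008, 0, 0], [0, 0, 0], -1],
    [[0.012, 0, 0], [0, 0, 0], -1],
    [[0.016, 0, 0], [0, 0, 0], -1],
    [[0.02, 0, 0], [0, 0, 0], -1],
    [[0.024, 0, 0], [0, 0, 0], -1],
  ],
)

```text
time: 17.32
tool_pos: [0.5167, 0.0701, 0.0831]
tool_rot: [[0.988, 0.157, 0.0], [0.157, -0.988, -0.0], [0.0, 0.0, -1.0]]
contact_force: [-0.8, 0.4, -1.4]
gripper_width: 0.0218
gripper_force: 9.0
```

```bash
python3 - <<'E'
from h import *
delta((.578-.0370*.9877,.0797-.037*.1564,.0832),9)
E
```

```text
t 17.325 pos [0.5167 0.0701 0.0831] yaw 9.02 tilt [ 0.     -0.0001] q [  13.   17.  -29.  108.   10.   57. -101.] F [-0.8  0.4 -1.4] M [0.097 0.046 0.063] w 0.0218 gf 9.000131388602313
  -> shift [ 0.05    0.0002 -0.0001] turn 0.0002 deg 0.02
```

Going in freely; 25 mm left.

Emit:
move_arm(
  series=[
    [[0.004, 0, 0], [0, 0, 0], -1],
    [[0.008, 0, 0], [0, 0, 0], -1],
    [[0.012, 0, 0], [0, 0, 0], -1],
    [[0.016, 0, 0], [0, 0, 0], -1],
    [[0.02, 0, 0], [0, 0, 0], -1],
    [[0.024, 0, 0], [0, 0, 0], -1],
    [[0.028, 0, 0], [0, 0, 0], -1],
    [[0.032, 0, 0], [0, 0, 0], -1],
    [[0.036, 0, 0], [0, 0, 0], -1],
    [[0.039, 0, 0], [0, 0, 0], -1],
  ],
)

```text
time: 18.58
tool_pos: [0.5359, 0.0733, 0.0831]
tool_rot: [[0.988, 0.157, -0.0], [0.157, -0.988, 0.0], [-0.0, -0.0, -1.0]]
contact_force: [-2.0, 2.8, -0.7]
gripper_width: 0.022
gripper_force: 9.0
```

Emit:
move_arm(
  series=[
    [[0.002, 0, 0], [0, 0, 0], -1],
    [[0.004, 0, 0], [0, 0, 0], -1],
    [[0.006, 0, 0], [0, 0, 0], -1],
  ],
)

```text
time: 18.95
tool_pos: [0.5388, 0.0737, 0.0831]
tool_rot: [[0.988, 0.157, -0.0], [0.157, -0.988, -0.0], [-0.0, -0.0, -1.0]]
contact_force: [-2.0, 2.5, -1.1]
gripper_width: 0.0221
gripper_force: 9.0
```

```bash
python3 - <<'E'
from h import *
delta((.578-.0370*.9877,.0797-.037*.1564,.0832),9)
E
```

```text
t 18.95 pos [0.5388 0.0737 0.0831] yaw 9.02 tilt [-0.0001 -0.    ] q [  12.   20.  -28.  105.   11.   58. -102.] F [-2.   2.5 -1.1] M [0.62  0.445 0.171] w 0.0221 gf 9.010810340987518
  -> shift [ 0.0053  0.0004 -0.0002] turn 0.0002 deg 0.02
```

Emit:
move_arm(
  series=[
    [[0.001, 0, 0], [0, 0, 0], -1],
    [[0.002, 0, 0], [0, 0, 0], -1],
    [[0.003, 0, 0], [0, 0, 0], -1],
  ],
)

```text
time: 19.32
tool_pos: [0.5403, 0.0739, 0.0831]
tool_rot: [[0.988, 0.157, -0.0], [0.157, -0.988, -0.0], [-0.0, 0.0, -1.0]]
contact_force: [-2.0, 2.5, -1.8]
gripper_width: 0.0218
gripper_force: 9.0
```

Emit:
move_arm(
  series=[
    [[0.001, 0, 0], [0, 0, 0], -1],
    [[0.002, 0, 0], [0, 0, 0], -1],
  ],
)

```text
time: 19.58
tool_pos: [0.5406, 0.0739, 0.0831]
tool_rot: [[0.988, 0.157, -0.001], [0.157, -0.988, -0.0], [-0.002, 0.0, -1.0]]
contact_force: [-7.8, 2.2, 3.1]
gripper_width: 0.0219
gripper_force: 9.0
```

Emit:
move_arm(
  series=[
    [[0.001, 0, 0], [0, 0, 0], -1],
    [[0.002, 0, 0], [0, 0, 0], -1],
  ],
)

```text
time: 19.82
tool_pos: [0.5409, 0.0738, 0.0829]
tool_rot: [[0.988, 0.157, -0.003], [0.157, -0.988, -0.001], [-0.003, 0.001, -1.0]]
contact_force: [-11.1, 0.9, 4.6]
gripper_width: 0.0219
gripper_force: 9.0
```

Emit:
move_arm(
  series=[
    [[-0.001, 0, 0], [0, 0, 0], -1],
    [[-0.002, 0, 0], [0, 0, 0], -0.5],
    [[-0.002, 0, 0], [0, 0, 0], -0.4],
    [[-0.002, 0, 0], [0, 0, 0], -0.2],
    [[-0.002, 0, 0], [0, 0, 0], 0.0],
    [[-0.002, 0, 0], [0, 0, 0], 0.0],
    [[-0.002, 0, -0.06], [0, 0, 0], 0.0],
    [[-0.002, 0, -0.15], [0, 0, 0], 0.0],
    [[-0.1, 0.4, -0.3], [0, 0, 0], 0.0],
    [[-0.1, 0.4, -0.3], [0, 0, 0], 0.0],
    [[-0.1, 0.4, -0.3], [0, 0, 0], 0.0],
    [[-0.1, 0.4, -0.3], [0, 0, 0], 0.0],
  ],
)

```text
time: 21.32
tool_pos: [0.5239, -0.1351, 0.2345]
tool_rot: [[0.988, 0.153, 0.002], [0.153, -0.988, -0.002], [0.001, 0.002, -1.0]]
contact_force: [-0.0, -0.0, -0.5]
gripper_width: 0.0438
gripper_force: 0.0
```

Emit:
move_arm(
  series=[
    [[0, 0, 0], [0, 0, 0], 0.0],
    [[0, 0, 0], [0, 0, 0], 0.0],
    [[0, 0, 0], [0, 0, 0], 0.0],
  ],
)

```text
time: 21.7
tool_pos: [0.5243, -0.1297, 0.2328]
tool_rot: [[0.987, 0.159, -0.001], [0.159, -0.987, 0.0], [-0.0, -0.0, -1.0]]
contact_force: [-0.6, -0.2, -0.7]
gripper_width: 0.0436
gripper_force: 0.0
```

```bash
python3 - <<'E'
from h import *
T=optics.get_image('top');S=optics.get_image('side')
o=np.zeros((400,800,3),np.uint8)
rs=lambda i,r,c,h,w,W,H:cv2.resize(i[r:r+h,c:c+w],(W,H),interpolation=cv2.INTER_CUBIC)
o[:,:400]=rs(T,195,245,60,60,400,400);o[:,400:]=rs(S,230,255,65,65,400,400)
cv2.imwrite('pics/c5.png',o)
delta((.5,0,.2))
E
```

```text
t 21.8 pos [ 0.5243 -0.1301  0.2329] yaw 9.12 tilt [-0.0004  0.0002] q [ 29.  10. -22.  96.   4.  75. -75.] F [ 0.1 -0.9 -0.2] M [-0.005 -0.095  0.027] w 0.0433 gf 0.0
  -> shift [-0.0067 -0.2646  0.0658] turn 0.0 deg 0
```

View pics/c5.png

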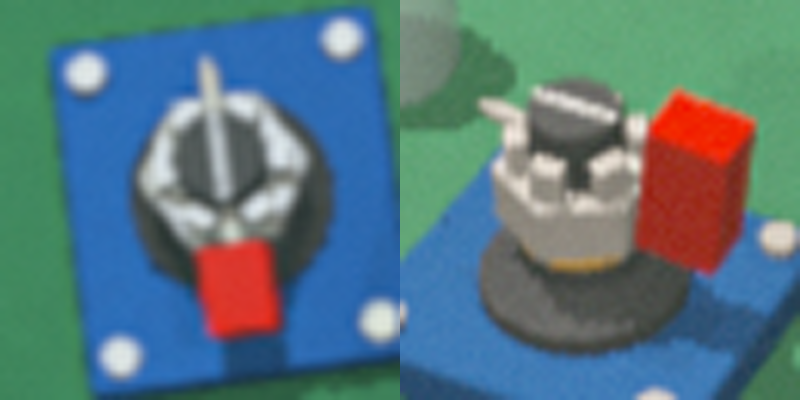

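The pin is through slot and hole (tip at crop pixel 207,60 in the top view). Its red handle (238,290) is against the nut, and the slot is in line with the paint line.

```bash
python3 -c "
from h import *
print(arm.hand_in())"
```

```text
the job is handed in; nothing more can be done
None
```

I tightened the nut until it felt snug, turned it on to the next slot that lined up with the cross hole, pushed the farthest red pin home against the nut, released it and handed the job in; the hand-in returned no verdict.

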